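Take the lamp dimmer's lever through its zigzag gate

ROBOT

A 6-joint arm with a two-finger parallel gripper is mounted at the origin on the work surface. World frame = base frame: x ahead of the robot, y to its left, z up, the work surface at z = 0. Lengths are in m, angles in degrees, forces in N, time in s.
With the tool pointing down it reaches from about 0.25 to 0.725 m from the base axis. Payload 9.7 kg.
Tool frame: the origin (TCP) lies at the very end of the fingers, on their centre line; the grasp point (between the pads) lies 19 mm behind it; z points along the fingers, y is the direction in which the jaws open and shut (so a half turn about z gives the same grasp; the last joint's range is limited). The gripper opens to 85 mm and grips with 20 to 120 N. Pads are 22 mm wide; open, the fingers measure 114 mm over their backs; the gripper's body (76 mm by 85 mm) begins 54 mm behind the grasp point. The pads swing forward as they close: fully open they stand 13 mm farther back than shut.
Start: joints at [0, 4.979, 10.078, 95.1, 0, 90], TCP at [0.55, -0, 0.231] pointing down, gripper open.
Joint ranges: [-179.16, 179.16], [-48.56, 103.87], [-65.8, 70.77], [-126.05, 130.52], [-82.76, 87.17], [-180, 180]. Speed limits (degrees/s): [127.2, 127.2, 147.25, 180, 180, 180].

INTERFACE

Orientations are given as [roll, pitch, yaw] about the fixed x, y, z axes, in that order (R = Rz(yaw) Ry(pitch) Rx(roll)).
In Python, from workcell import bot gives the robot as it stands. The module is installed in compiled form; this text tells all that it offers.
- The arm moves only by the tool arm_command, never from a script. Its argument "increments" is a list of rows, each a list of 7 numbers: the gripper command: -1 is fully open, 1 is shut, values between are in proportion, then the shift along the tool's x, y, z in cm, then the turn, a rotation vector about the tool's x, y, z in degrees. In form: [[gripper, x, y, z, rx, ry, rz], ...]. A call has 1 to 10 rows; each row shifts and turns the commanded pose from where the row before left it, along the tool's axes as they then stand; what a row does not reach is not made up. A row lasts 1/8 s, in which the tool goes at most 62.5 mm and 10.7 degrees, less where a joint would pass 70% of its speed; a pose out of reach is approached as far as the arm can. A call is refused whole if a number of a shift passes 6.25 or a number of a turn 10.7, either way. A call with a gripper value outside its range is refused whole. The fingers move at their own pace and stop on an object; "grip_force" is the grip in N (left out, the last holds). Time passes only in rows, so rows that do not move let the fingers close. It gives the time, the measured TCP pose, the force and the opening at its end, in the units of the state.
- bot.get_obs(): the state, without advancing time (a new reading comes with each control period).
- bot.camera(name): name is "scene" or "side" or "wrist"; returns a dict with "color" (480x640x3 uint8, red, green, blue), "fx", "fy", "cx", "cy" (pixels), "k1" (the pictures are not rectified: a ray, as slopes to the right and down, at radius r is drawn at 1 + k1 r^2 times it, then the intrinsics apply), "origin" and "attitude" of the camera in the world. Camera axes: x right, y up, looking along -z (the intrinsics and any distortion apply to the point x, -y, -z); pixel columns grow to the right and rows downward; lengths in m; the calibration is good to about 2 mm. A picture is of the moment at which its call begins. There is no depth.
- bot.job_done(): hands the job in, once; it reports no verdict.
The state is a dict: "time": time; "q": joint angles; "qd": joint speeds; "joint_efforts": joint torques, N m; "ee_pos": TCP position; "tcp_rot": TCP orientation; "wrist_force": force on the tool from outside, world axes, zero at the start; "torque": the same for the moment, N m; "opening": finger opening in m.
Only numpy, scipy, OpenCV 4.12 (cv2) and the standard library are available. Lean on these libraries where they do the work, as an engineer would, in place of code of your own. Each camera call takes 0.05 s, during which the arm holds its last target. There are 200 camera calls.

TASK

Turn the lamp up from night light to full: on the beech dimmer block with the zigzag slot, take the lever out of the near slot, across the gate and all the way to the end of the far slot, then let go of it. Leave the lever of the other block, the one with the straight slot, as it is.

Things in the scene. Friction and masses are not known exactly. Their poses are not given: they have to be found in the camera images.
- gate_block: Fixed lamp dimmer: beech block, 180 (x) by 140 (y) by 56 mm high, aluminium top plate with one Z-shaped slot 22 mm wide. Origin: centre of its underside; x points away from the robot within 35 deg. Slot centre line (x, y in mm): near slot (-45,30) to (0,30), cross passage to (0,-30), far slot to (45,-30); the lever has 6 mm of play past the ends and to each side. Left or right of the other block.
- lever_knob (a point): Centre of the zigzag lever's knob: upright round beech knob, 30 mm across, 36 mm high, on a 10 mm steel stem; 100 mm above the sideboard, underside 26 mm above the plate. The lever stays upright, cannot lift or turn, slides in the slot at about 1 N each way and stays where left. It starts in the near slot, 0 to 15 mm from (-45,30) towards (0,30).
- straight_knob (a point): Centre of the same knob, likewise 100 mm above the sideboard, on the lever of the other dimmer: a beech block 180 mm long, 90 mm wide and 56 mm high with one straight slot along its length. This lever slides as easily and must be left where it is.
Things that resemble listed ones, but are neither listed nor needed, are in the scene too. What is shaped like the gate_block but green is not meant.

How it is judged:
By the outcome, as a careful person would: the job done as asked, in the order asked, and still so for the second after the job is handed in, with the robot touching nothing.
It also fails if it takes over 32 s, if anything falls off the work surface, if the arm or the gripper's body presses on something with over 40 N, if the wrist force passes 120 N, or if a joint passes its speed limit or range.

## Working session

There is one attempt and no reset: what is moved stays moved. The work goes in short steps, Python scripts to look and compute and a tool call to move; the robot and the scene stay as the last step left them, time stands still between calls to the robot, and variables do not carry over. Pictures are saved under pics/ and viewed, about 8 in all and at most 12, crops included, and the job is handed in when it is done.

Besides the shell and the picture viewer there is one more tool, called after "Call:" as name([rows], argument=value, ...), one row to a line, values as JSON. arm_command: Moves the arm, as the interface text tells. Its arguments: {"type":"object","properties":{"increments":{"type":"array"},"grip_force":{"type":"number"}},"required":["increments"]}

```bash
mkdir -p pics
cat > h.py <<'E'
import numpy as np, cv2
from workcell import bot
from scipy.spatial.transform import Rotation as R
def snap(n,f):
    c=bot.camera(n); cv2.imwrite('pics/'+f,c['color'][:,:,::-1]); 
    import pickle; c2={k:v for k,v in c.items()}; pickle.dump(c2,open('pics/'+f[:-4]+'.pkl','wb')); return c
def load(f):
    import pickle; return pickle.load(open('pics/'+f+'.pkl','rb'))
def rot(c):
    a=np.array(c['attitude'],float)
    return a if a.shape==(3,3) else R.from_euler('xyz',a,degrees=True).as_matrix()
def pix2z(c,u,v,z):
    d=np.array([(u-c['cx'])/c['fx'],(v-c['cy'])/c['fy']]); s=d.copy()
    for _ in range(30): s=d/(1+c['k1']*(s@s))
    w=rot(c)@np.array([s[0],-s[1],-1]); o=np.array(c['origin']); return o+w*(z-o[2])/w[2]
def proj(c,p):
    q=rot(c).T@(np.array(p)-np.array(c['origin'])); s=np.array([q[0],-q[1]])/-q[2]
    s=s*(1+c['k1']*(s@s)); return s*[c['fx'],c['fy']]+[c['cx'],c['cy']]
E
python3 - <<'E'
from h import *
for n in ['scene','side','wrist']:
    c=snap(n,n+'0.png'); print(n,{k:v for k,v in c.items() if k!='color'})
print(bot.get_obs())
E
```

```text
scene {'fx': 482.68706570645895, 'fy': 482.68706570645895, 'cx': 322.5284448047498, 'cy': 240.8079177986677, 'k1': -0.09782710509471625, 'origin': array([1.39078793, 0.51730282, 0.82136475]), 'attitude': array([ 52.9845047 ,   0.84956596, 116.1635302 ])}
side {'fx': 566.9458975380351, 'fy': 566.9458975380351, 'cx': 326.88469319150033, 'cy': 232.65170881363736, 'k1': -0.012646017664366573, 'origin': array([0.01502159, 0.94019279, 1.12523569]), 'attitude': array([  44.49149918,    1.10793758, -152.70196546])}
wrist {'fx': 385.24754038633046, 'fy': 385.24754038633046, 'cx': 316.24285684532833, 'cy': 245.75695841978538, 'k1': 0.016868184168945453, 'origin': array([0.54999944, 0.08302644, 0.37397761]), 'attitude': array([-18.87450923,   0.05847051,   0.02537536])}
{'time': 0.15, 'q': array([ 7.89034409e-04,  5.00551839e+00,  1.00440486e+01,  9.51009705e+01,
       -7.44268321e-05,  9.00032302e+01]), 'qd': array([-0.02297711, -0.12037011,  0.18434975, -0.09234147,  0.02462918,
       -0.07366674]), 'joint_efforts': array([-3.04631758e-03, -5.20762289e+01,  4.65044117e+01,  1.38444663e-02,
       -2.16874664e-04, -1.82086734e-05]), 'ee_pos': array([5.49811368e-01, 7.20137581e-06, 2.30722567e-01]), 'tcp_rot': array([-1.79937560e+02,  7.79469934e-05,  8.99975589e+01]), 'wrist_force': array([ 0.24710609, -0.17438102,  0.03398012]), 'torque': array([-0.01069567,  0.02432004,  0.02107423]), 'opening': 0.08527484827443739}
```

View pics/scene0.png

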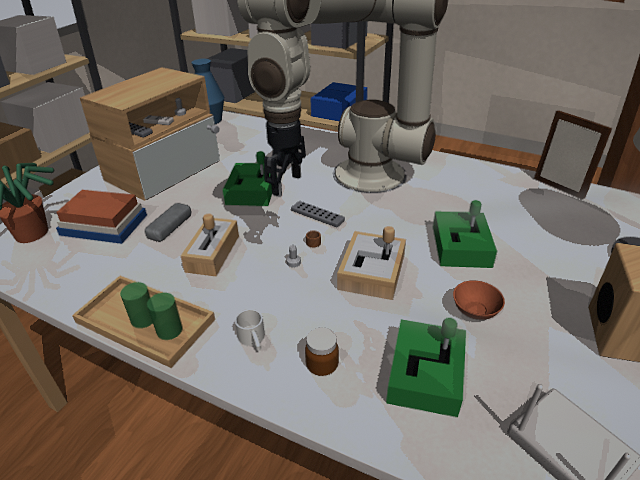

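View pics/side0.png

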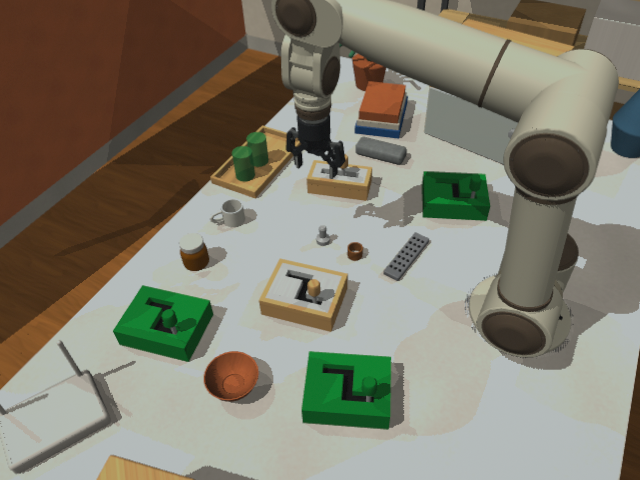

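The beech block with the zigzag slot is at scene (372,265), with its knob at (389,234); in side the knob is at (314,287). Things it could be mistaken for are the green Z-blocks at scene (250,185), (465,238) and (428,365), and the beech straight-slot block at (209,245). I choose the beech zigzag and check it in a close crop.

Run:
```python
from h import *
a=load('scene0')['color'][215:305,325:415,::-1]; b=load('side0')['color'][250:340,250:360,::-1]
f=4
cv2.imwrite('pics/crop1.png',np.hstack([cv2.resize(a,None,fx=f,fy=f,interpolation=2),cv2.resize(b,None,fx=f,fy=f,interpolation=2)]))
```

```text
(no output)
```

View pics/crop1.png

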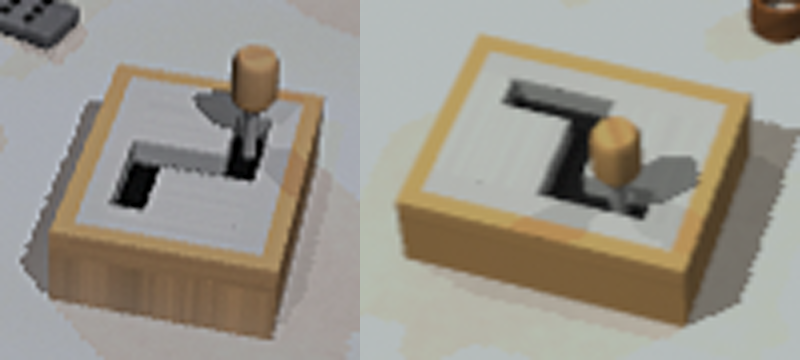

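Run:
```python
from h import *
S=load('scene0');D=load('side0')
# order: near-left(+y), near-right(-y), far-right, far-left
ps=np.array([pix2z(S,u,v,.056)[:2] for u,v in [(405.5,239.25),(355.75,231.5),(337.5,273.75),(393,279.25)]])
pd=np.array([pix2z(D,u,v,.056)[:2] for u,v in [(331.5,317.5),(347.5,274),(280,259),(259.75,301.25)]])
for p in (ps,pd):
    e=np.roll(p,-1,0)-p; print(p.round(4).tolist(),np.linalg.norm(e,axis=1).round(4))
    x=(p[2]+p[3]-p[0]-p[1]); c=p.mean(0); a=np.arctan2(x[1],x[0]); y=p[0]+p[3]-p[1]-p[2]
    print('c',c.round(4),'yaw',np.degrees(a),np.degrees(np.arctan2(-y[0],y[1])))
for c,u,v in [(S,388.75,234.5),(D,313.75,288)]: print('knob',pix2z(c,u,v,.1).round(4))
```

```text
[[0.3857, 0.2551], [0.4092, 0.1224], [0.5879, 0.1505], [0.55, 0.2785]] [0.1348 0.1809 0.1335 0.166 ]
c [0.4832 0.2016] yaw 8.547988378668775 13.243347442747197
[[0.3799, 0.255], [0.4041, 0.1206], [0.579, 0.1518], [0.5535, 0.289]] [0.1366 0.1776 0.1396 0.1769]
c [0.4791 0.2041] yaw 10.583093448814386 10.342280414073922
knob [0.4423 0.2255 0.1   ]
knob [0.4396 0.2272 0.1   ]
```

Call:
arm_command([
  [-1, 3.24, -1.56, 0, 0, 0, 0],
  [-1, 3.24, -1.56, 0, 0, 0, 0],
  [-1, 3.24, -1.56, 0, 0, 0, 0],
  [-1, 3.24, -1.56, 0, 0, 0, 0],
  [-1, 3.24, -1.56, 0, 0, 0, 0],
  [-1, 3.24, -1.56, 0, 0, 0, 0],
  [-1, 3.21, -1.54, 0, 0, 0, 0],
  [-1, 0, 0, 0, 0, 0, -5.2],
  [-1, 0, 0, 0, 0, 0, -5.2],
  [-1, 0, 0, 0, 0, 0, 0],
], grip_force=25)

```text
time: 1.4
ee_pos: [0.4409, 0.2266, 0.2311]
tcp_rot: [-180.0, 0.0, 100.4]
wrist_force: [0.4, -0.5, -0.4]
opening: 0.0856
```

Run:
```python
from h import *
c=snap('wrist','w1.png'); o=bot.get_obs(); print(o['ee_pos'],o['tcp_rot'],o['time'])
print(proj(c,[.441,.2265,.118]))
```

```text
[0.44094251 0.22650036 0.23113798] [-1.79985750e+02  2.85719676e-03  1.00290132e+02] 1.45
[316.4099204  239.57962089]
```

View pics/w1.png

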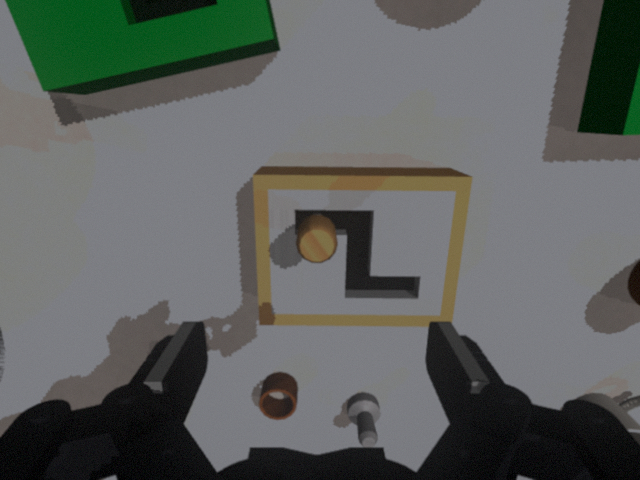

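The wrist view shows the beech zigzag block under the gripper. The knob top is at about (318,241), against a predicted (316,240). The top face corners are about (254,175), (470,178), (453,322) and (260,323).

Run:
```python
from h import *
c=load('w1')
p=np.array([pix2z(c,u,v,.056)[:2] for u,v in [(254,175),(260,323),(453,322),(470,178)]])
e=np.roll(p,-1,0)-p; print(np.linalg.norm(e,axis=1),p.mean(0))
x=p[2]+p[3]-p[0]-p[1]; a=np.arctan2(x[1],x[0]); print(np.degrees(a))
k=pix2z(c,318,241,.118)[:2]; print(k)
for a,ct in [(a,p.mean(0)),(np.radians(10.4),np.array([.4805,.2033]))]:
    Rm=np.array([[np.cos(a),-np.sin(a)],[np.sin(a),np.cos(a)]]); print((k-ct)@Rm)
    print('world wp',[(ct+Rm@q).round(4).tolist() for q in np.array([[0,.03],[0,-.03],[.045,-.03]])])
```

```text
[0.13788838 0.18042121 0.13408374 0.17741085] [0.48387944 0.20016223]
10.191503031669015
[0.44228438 0.22567278]
[-0.03642497  0.03246782]
world wp [[0.4786, 0.2297], [0.4892, 0.1706], [0.5335, 0.1786]]
[-0.03354908  0.02890388]
world wp [[0.4751, 0.2328], [0.4859, 0.1738], [0.5302, 0.1819]]
```

Call:
arm_command([
  [-1, 0, 0.1, 3, 0, 0, 0],
  [-1, 0, 0, 3, 0, 0, 0],
  [-1, 0, 0, 3, 0, 0, 0],
  [-1, 0, 0, 3, 0, 0, 0],
  [-1, 0, 0, 3, 0, 0, 0],
  [-1, 0, 0, 0, 0, 0, 0],
  [1, 0, 0, 0, 0, 0, 0],
  [1, 0, 0, 0, 0, 0, 0],
  [1, 0, 0, 0, 0, 0, 0],
  [1, 0, 0, 0, 0, 0, 0],
])

```text
time: 2.7
ee_pos: [0.4424, 0.2269, 0.0823]
tcp_rot: [179.9, -0.0, 100.4]
wrist_force: [-0.4, 0.1, 6.1]
opening: 0.0289
```

Call:
arm_command([
  [1, 0, 0, 0, 0, 0, 0],
  [1, 0, 0, 0, 0, 0, 0],
  [1, 0, 0, 0, 0, 0, 0],
])

```text
time: 3.08
ee_pos: [0.4424, 0.2269, 0.0822]
tcp_rot: [179.9, -0.0, 100.4]
wrist_force: [-1.2, -0.9, 5.8]
opening: 0.0295
```

Run:
```python
from h import *
a=snap('scene','s2.png')['color'][205:305,315:415,::-1]; b=snap('side','d2.png')['color'][240:340,240:360,::-1]
w=snap('wrist','w2.png')['color'][::,::,::-1]
cv2.imwrite('pics/c2.png',np.hstack([cv2.resize(a,(270,270)),cv2.resize(b,(324,270))])); o=bot.get_obs(); print(o['opening'],o['wrist_force'],o['ee_pos'])
```

```text
0.029344867397662067 [-2.31801797 -0.69523628  6.0730971 ] [0.44237721 0.22690943 0.08226107]
```

View pics/w2.png

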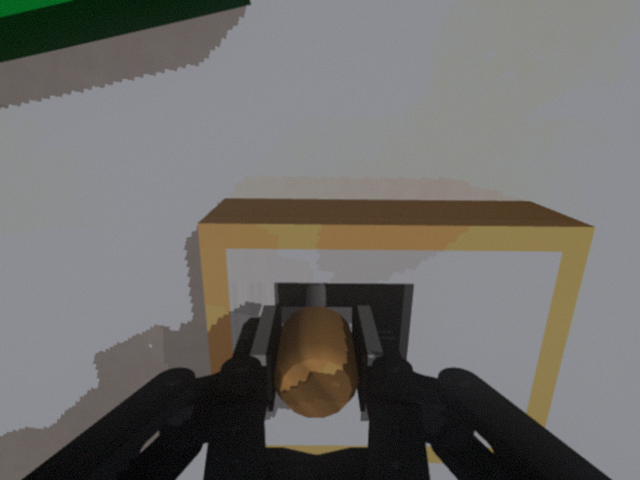

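The wrist view shows the knob held between the pads. The slot end is at column 276, the stem at 316 and the far edge of the passage at 413, so the stem is at local x of about -36 mm. Next I move it +36 mm to the gate.

Call:
arm_command([
  [1, 0, 0.9, 0, 0, 0, 0],
  [1, 0, 0.9, 0, 0, 0, 0],
  [1, 0, 0.9, 0, 0, 0, 0],
  [1, 0, 0.9, 0, 0, 0, 0],
  [1, 0, 0, 0, 0, 0, 0],
])

```text
time: 3.85
ee_pos: [0.4785, 0.2334, 0.0822]
tcp_rot: [179.9, -0.0, 100.4]
wrist_force: [1.6, -1.4, 5.2]
opening: 0.0294
```

Call:
arm_command([
  [1, -1, 0, 0, 0, 0, 0],
  [1, -1, 0, 0, 0, 0, 0],
  [1, -1, 0, 0, 0, 0, 0],
  [1, 0, 0, 0, 0, 0, 0],
])

```text
time: 4.35
ee_pos: [0.4835, 0.2031, 0.0821]
tcp_rot: [179.9, -0.0, 100.3]
wrist_force: [0.3, 0.1, 5.7]
opening: 0.0294
```

Call:
arm_command([
  [1, -1, 0, 0, 0, 0, 0],
  [1, -1, 0, 0, 0, 0, 0],
  [1, -1, 0, 0, 0, 0, 0],
  [1, 0, 0, 0, 0, 0, 0],
])

```text
time: 4.85
ee_pos: [0.4888, 0.1735, 0.0821]
tcp_rot: [179.9, 0.0, 100.3]
wrist_force: [0.5, -0.7, 6.2]
opening: 0.0296
```

Run:
```python
from h import *
snap('wrist','w3.png'); o=bot.get_obs(); print(o['opening'],o['wrist_force'],o['ee_pos'])
```

```text
0.029090241920105345 [-0.05215108 -0.66687036  6.12163088] [0.48874528 0.17366342 0.08214216]
```

View pics/w3.png

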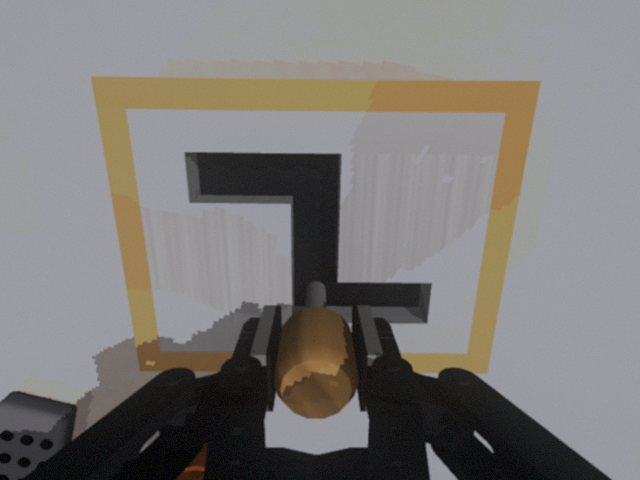

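The wrist view shows the stem at about (316,300). It is at the mouth of the far slot, which spans rows 283-323 and ends at column 431.

Run:
```python
from h import *
c=load('w3'); 
px=[(186,153),(340,153),(336,283),(431,283),(428,323),(94,77),(539,81),(489,373),(138,371)]
L=np.array([(-56,41),(11,41),(11,-19),(56,-19),(56,-41),(-90,70),(90,70),(90,-70),(-90,-70)])/1e3
W=np.array([pix2z(c,u,v,.056)[:2] for u,v in px])
A=W-W.mean(0);B=L-L.mean(0);U,_,V=np.linalg.svd(B.T@A);Rm=(U@V).T;t=W.mean(0)-Rm@L.mean(0)
print(np.degrees(np.arctan2(Rm[1,0],Rm[0,0])),t,'res',((W-t)@Rm-L).round(4).tolist())
print('tcp local',(np.array([.4887,.1737])-t)@Rm)
```

```text
9.87213785886524 [0.48363804 0.19880121] res [[0.0005, -0.0002], [-0.0006, 0.0005], [-0.0008, -0.0005], [-0.0002, -0.0001], [0.0006, 0.0001], [0.0009, 0.0001], [-0.0003, 0.0002], [0.0013, -0.0], [-0.0014, -0.0002]]
tcp local [ 0.0006834 -0.0255974]
```

Call:
arm_command([
  [1, -0.4, 0, 0, 0, 0, 0],
  [1, 0, 1, 0, 0, 0, 0],
  [1, 0, 1, 0, 0, 0, 0],
  [1, 0, 1, 0, 0, 0, 0],
  [1, 0, 1, 0, 0, 0, 0],
  [1, 0, 0.5, 0, 0, 0, 0],
  [1, 0, 0, 0, 0, 0, 0],
])

```text
time: 5.78
ee_pos: [0.5339, 0.1781, 0.0818]
tcp_rot: [179.9, 0.0, 100.4]
wrist_force: [1.2, 0.1, 5.8]
opening: 0.0292
```

Call:
arm_command([
  [1, 0, 0.3, 0, 0, 0, 0],
  [1, 0, 0.2, 0, 0, 0, 0],
  [1, 0, 0, 0, 0, 0, 0],
])

```text
time: 6.15
ee_pos: [0.5385, 0.1791, 0.0817]
tcp_rot: [180.0, 0.0, 100.4]
wrist_force: [-0.1, 0.0, 6.1]
opening: 0.0291
```

Call:
arm_command([
  [1, 0, 0.1, 0, 0, 0, 0],
  [1, 0, 0, 0, 0, 0, 0],
])

```text
time: 6.4
ee_pos: [0.5389, 0.1792, 0.0816]
tcp_rot: [-180.0, 0.0, 100.4]
wrist_force: [-2.4, -1.6, 7.2]
opening: 0.0292
```

Call:
arm_command([
  [1, 0, 0.1, 0, 0, 0, 0],
  [1, 0, 0, 0, 0, 0, 0],
])

```text
time: 6.65
ee_pos: [0.5391, 0.1792, 0.0816]
tcp_rot: [-179.9, 0.0, 100.4]
wrist_force: [-7.6, -2.5, 8.7]
opening: 0.0292
```

Call:
arm_command([
  [-1, 0, 0, 0, 0, 0, 0],
  [-1, 0, 0, 0, 0, 0, 0],
  [-1, 0, 0, 0, 0, 0, 0],
  [-1, 0, 0, 0, 0, 0, 0],
  [-1, 0, 0, 0, 0, 0, 0],
  [-1, 0, 0, -2, 0, 0, 0],
  [-1, 0, 0, -4, 0, 0, 0],
  [-1, 0, 0, -4, 0, 0, 0],
  [-1, 0, 0, -4, 0, 0, 0],
  [-1, 0, 0, 0, 0, 0, 0],
])

```text
time: 7.9
ee_pos: [0.5412, 0.18, 0.2248]
tcp_rot: [179.7, -0.0, 100.4]
wrist_force: [-0.9, 0.3, -0.0]
opening: 0.0852
```

Run:
```python
from h import *
c=snap('wrist','w4.png'); o=bot.get_obs(); print(o['opening'],o['wrist_force'],o['ee_pos'])
a=snap('scene','s4.png')['color']; a0=load('scene0')['color']
b=slice(200,280),slice(175,245); print('straight diff',np.abs(a[b].astype(int)-a0[b]).mean())
f=lambda i,r,k:cv2.resize(i[r][:,:,::-1],k,interpolation=2)
cv2.imwrite('pics/c4.png',np.hstack([f(c['color'],(slice(100,400),slice(100,400)),(400,400)),np.vstack([f(a,(slice(200,300),slice(170,420)),(400,160)),f(a0,(slice(200,300),slice(170,420)),(400,160)),np.zeros((80,400,3),np.uint8)])]))
```

```text
0.08538731933140653 [ 0.10872348 -0.84092995 -0.99838191] [0.54069132 0.17984586 0.22256226]
straight diff 4.67125
```

View pics/c4.png

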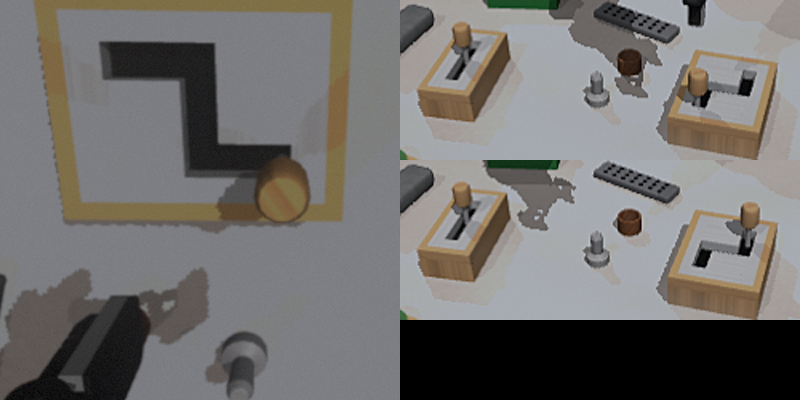

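The crop shows the zigzag knob at the end of the far slot (crop (282,190)). The straight lever looks the same before and after, and the gripper is clear.

Run:
```python
from h import *
k=pix2z(load('w4'),311.5,243,.118)[:2]; a=np.radians(9.87); print('local',(k-[.4836,.1988])@np.array([[np.cos(a),-np.sin(a)],[np.sin(a),np.cos(a)]]))
print(bot.job_done())
```

```text
local [ 0.05092725 -0.02882826]
the job is handed in; nothing more can be done
None
```

The lamp is up to full. I gripped the beech zigzag lever at 25 N and took it out of the near slot, across the gate and along the far slot until I felt the end stop (about 8 N). Then I let go and lifted clear. The job is handed in at about 8 s on the robot's clock.

- **Lever position:** the last look puts the knob at about (51, -29) mm in the block's frame. That is the far slot's end, including the 6 mm of play.
- **Straight lever:** it looks unchanged in the before and after pictures. The pixel difference there averaged 4.7 of 255; I put it down to the arm's moving shadow and did not check further.
- **Gripper:** it is open and about 10 cm above the knob, touching nothing, with wrist force close to zero.
- **Disagreement:** the first estimates of the block's centre differed from the close one by about 3 to 5 mm. I used the close wrist-camera fit for the final slot.

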